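# Warm the cold toast: load, set and latch the toaster

### The job

The toast in the wire rack has gone cold: stand both slices in the toaster, one in each slot, and turn the browning knob on its top to the second-smallest dot. Once both slices are in, press the toaster's lever down until its catch holds it, so that the toast stays down. Leave the rack and the jars standing where they are.

Things in the scene. Friction and masses are not known exactly. Their poses are not given: they have to be found in the camera images.
- toaster: Two-slot toaster, fixed: steel body, black end caps, 210 long (x), 174 wide (y), 161 high. Origin on the worktop under its middle; +x runs from the lever end to the rear, +y left as seen from the lever end, z up. Two slots along x, 120 long, 30 wide, open at the top (z = 160), centres at x = 23, y = +34 and -34. Knob and stop button stand on the cap at the lever end.
- slot_left (a point): Centre of the left (+y) slot's mouth, 160 above the worktop; axes as the toaster's; slot 120 along x, 30 along y. Inside, a wire bread rack moves with the lever: its top is 52 below the mouth with the lever up (a slice then stands 34 out of the slot) and 102 below it with the lever held down (the slice's top is 16 below the mouth).
- slot_right (a point): The same for the right (-y) slot.
- lever_tab (a point): Middle of the lever tab's top face; axes as the toaster's; moves with the lever. Black tab at the toaster's -x end: 36 long (x), 46 wide (y), 13 thick. This point is 26 in front of the end face, 150 above the worktop with the lever up, 100 when held down (toaster top: 161). A wide gripper should lean so that its body stays in front of the toaster.
- lever (a joint): Travel of lever and bread racks, m: 0 up, grows downwards, hard stop at 0.058. A spring pushes it up, about 4 N at the top and 7.5 N at the bottom; the last 15 mm before the catch take some 1 to 4 N more. A spring bolt snaps over it at 0.050 and holds it there: press to about 0.054, then let go.
- stop_button (a joint): Small round grey button, 16 across, on the cap at toaster x = -68, y = -45; m pressed, 0 to 0.006. Pressed 5 mm down it lets the catch go and the lever springs up. Not needed unless the lever was latched too early.
- browning_knob (a joint): Angle of the knob, rad, growing clockwise from above, -1.05 to 1.05; plain friction (0.05 N m), stays where left. At 0 the pointer (bar end with a dark line) points to the lever end (toaster -x); at q its direction in the toaster's frame is (-cos q, sin q). Five white dots grow clockwise: at -1.0 (smallest), -0.5 (second-smallest), 0, 0.5, 1.0 (largest).
- knob_grip (a point): On the knob's axis at mid-height of its bar, 174 above the worktop, at toaster x = -64, y = 32. The bar is 34 long and 9 thick and stands from 166 to 182 above the worktop on a disc 35 across. Its x axis runs along the bar away from the pointer end and turns with the knob.
- toast_rack: Steel wire toast rack, loose, 0.45 kg: 137 long (y), 89 wide (x), 64 high, origin under its middle. Five wire arches (4.4 thick, 64 high) across it at y = -56, -28, 0, 28, 56 make four bays; the slices stand in the two outer bays on rails 15 above the worktop.
- toast_a: Slice of toast, loose, about 45 g: 90 wide (x), 14 thick (y), 86 tall (z), upper corners rounded (30); origin at the middle of its lower edge. At first it stands in the rack's outer bay at rack y = 42, its top 101 above the worktop and 37 above the arches.
- toast_a_mid (a point): Middle of that slice, 43 above its lower edge.
- toast_b: The other slice, the same in every way, in the outer bay at rack y = -42. Either slice may go in either slot.
- toast_b_mid (a point): Middle of that slice, 43 above its lower edge.
- jam_jar: Bystander: closed jam jar, 68 across, 84 high, origin under its middle.
- honey_jar: Bystander: closed honey jar, 71 across, 110 high, origin under its middle.

How it is judged:
By the outcome, as a careful person would: the job done as asked, in the order asked, and still so for the second after the job is handed in, with the robot touching nothing.
It also fails if it takes over 72 s, if anything falls off the work surface, if the arm or the gripper's body presses on something with over 40 N, if the wrist force passes 120 N, or if a joint passes its speed limit or range.

### The arm

A 6-joint arm with a two-finger parallel gripper is mounted at the origin on the work surface; the furniture and walls round the work are solid. World frame = base frame: x ahead of the robot, y to its left, z up, the work surface at z = 0. Lengths are in m, angles in rad, forces in N, time in s.
With the tool pointing down it reaches from about 0.25 to 0.85 m from the base axis. Payload 12.5 kg.
Tool frame: the origin (TCP) lies on the centre line of the jaws, within the pads' length; the fingertips stand 19 mm ahead of it and the grasp point (between the pads) is the TCP; z points along the fingers, x is the direction in which the jaws open and shut, and the axes are right-handed (so a half turn about z gives the same grasp; the last joint's range is limited). The gripper opens to 93 mm and grips with 3 to 60 N. Pads are 15 mm wide; open, the fingers measure 128 mm over their backs; the gripper's body (75 mm by 188 mm) begins 65 mm behind the grasp point.
Start: joints at [1.226, 0.351, 1.652, -0, 1.139, -0.085], TCP at [0.141, 0.532, 0.213] pointing down, gripper open.
Joint ranges: [-2.75, 2.75], [-0.79, 2.1], [0.01, 2.65], [-1.57, 4.71], [0.07, 3.14], [-2.87, 2.87]. Speed limits (rad/s): [2.22, 2.22, 2.79, 3.14, 3.14, 3.14].

### API

Orientations are given as a unit quaternion [w, x, y, z].
In Python, from rig import sensors, optics, ctrl gives the robot as it stands.
- The arm moves only by the tool step_arm, never from a script. Its argument "plan" is a list of rows, each an object of numbers: "tx", "ty", "tz": the shift along the world's x, y, z scaled (see below); "ax", "ay", "az": the turn, a rotation vector about the world's x, y, z scaled (see below). In form: [{"tx": .., "ty": .., "tz": .., "ax": .., "ay": .., "az": ..}, ...]. A call has 1 to 10 rows; each row shifts and turns the pose as measured when the row begins; what a row does not reach is not made up. The controller multiplies each number of a shift by 6 cm and each number of a turn by 0.15 rad. A row lasts 1/8 s, in which the tool goes at most 62.5 mm and 10.7 degrees, less where a joint would pass 70% of its speed; a pose out of reach is approached as far as the arm can. A call with a number of a shift or a turn outside -1 to 1 is refused whole. A call with a gripper value outside its range is refused whole. "grip" is the gripper's target within -1 to 1 (fully open at 1, half-way at 0, shut at -1), set as the call begins (left out, the last holds). The fingers move at their own pace and stop on an object; "grip_force" is the grip in N (left out, the last holds). Time passes only in rows, so rows that do not move let the fingers close. It gives the time, the measured TCP pose, the force and the opening at its end, in the units of the state.
- sensors.get_obs(): the state, without advancing time (a new reading comes with each control period).
- optics.capture(name): name is "side" or "top"; returns a dict with "frame" (420x560x3 uint8, red, green, blue), "K" (3x3 intrinsics, pixels), "eye" and "orientation" of the camera in the world. Camera axes: x right, y up, looking along -z (the intrinsics and any distortion apply to the point x, -y, -z); pixel columns grow to the right and rows downward; lengths in m; the calibration is good to about 2 mm. A picture is of the moment at which its call begins. There is no depth.
- ctrl.close_job(): hands the job in, once; it reports no verdict.
The state is a dict: "clock": time; "joint_positions": joint angles; "dq": joint speeds; "tau": joint torques, N m; "tool_pos": TCP position; "eef_rot": TCP orientation; "force": force on the tool from outside, world axes, zero at the start; "moment": the same for the moment, N m; "gripper_width": finger opening in m.
Only numpy, scipy, OpenCV 4.12 (cv2) and the standard library are available. Lean on these libraries where they do the work, as an engineer would, in place of code of your own. Each camera call takes 0.05 s, during which the arm holds its last target. There are 200 camera calls.

## Working session

There is one attempt and no reset: what is moved stays moved. The work goes in short steps, Python scripts to look and compute and a tool call to move; the robot and the scene stay as the last step left them, time stands still between calls to the robot, and variables do not carry over. Pictures are saved under pics/ and viewed, about 8 in all and at most 12, crops included, and the job is handed in when it is done.

Besides the shell and the picture viewer there is one more tool, called by a JSON object that holds its "method" and its "body", one argument or row to a line. step_arm: Moves the arm, as the interface text tells. Shifts and turns lie within -1 to 1; 1 stands for 6 cm of shift or 0.15 rad of turn. Its arguments: {"type":"object","properties":{"plan":{"type":"array"},"grip":{"type":"number"},"grip_force":{"type":"number"}},"required":["plan"]}

```bash
ls; mkdir -p pics
cat > h.py <<'E'
import numpy as np, cv2
from scipy.spatial.transform import Rotation as R
from rig import sensors, optics, ctrl
def cap(n,name):
    c=optics.capture(n); cv2.imwrite(f'pics/{name}.png',c['frame'][...,::-1]); return c
def rot(c):
    o=np.array(c['orientation'],float)
    return o if o.shape==(3,3) else R.from_quat(o[[1,2,3,0]]).as_matrix()
def proj(c,P):
    p=(np.atleast_2d(P)-c['eye'])@rot(c); p=p*[1,-1,-1]; q=p@np.array(c['K']).T; return q[:,:2]/q[:,2:]
def unz(c,uv,z):
    d=np.linalg.inv(c['K'])@np.array([uv[0],uv[1],1.]); d=rot(c)@(d*[1,-1,-1]); e=np.array(c['eye']); return e+d*(z-e[2])/d[2]
E
python3 - <<'E'
from h import *
for n in ('top','side'):
    c=cap(n,n+'0'); print({k:v for k,v in c.items() if k!='frame'})
o=sensors.get_obs(); print(o)
a=[cv2.imread(f'pics/{n}0.png') for n in('top','side')]
E
```

```text
pics
{'K': array([[416.90982013,   0.        , 274.06557096],
       [  0.        , 416.90982013, 207.35175662],
       [  0.        ,   0.        ,   1.        ]]), 'eye': array([ 0.4176845 , -0.16646499,  1.00080478]), 'orientation': array([-0.69595649, -0.04543147,  0.04150642,  0.71544236])}
{'K': array([[382.69275481,   0.        , 275.01358328],
       [  0.        , 382.69275481, 210.41022161],
       [  0.        ,   0.        ,   1.        ]]), 'eye': array([0.2921901 , 0.52166455, 0.59100831]), 'orientation': array([-0.13081798, -0.06930674,  0.4766352 ,  0.86654609])}
{'clock': 0.1, 'joint_positions': array([ 1.22644436e+00,  3.51171879e-01,  1.65231564e+00, -1.13153978e-05,
        1.13912232e+00, -8.45863124e-02]), 'dq': array([-7.93741127e-05, -1.50619751e-03, -3.64734620e-03, -3.83132206e-04,
        3.46343953e-04,  3.91753547e-05]), 'tau': array([ 5.83137735e-04, -4.98041511e+01, -2.85711032e+01,  7.00584962e-02,
        2.38893705e-02, -6.13976795e-05]), 'tool_pos': array([0.14113869, 0.53127131, 0.21297791]), 'eef_rot': array([ 2.79172529e-04,  7.92732353e-01,  6.09569650e-01, -4.25151988e-04]), 'force': array([ 0.1851861 , -0.52390371, -0.1987298 ]), 'moment': array([0.01482412, 0.05218893, 0.03149349]), 'gripper_width': 0.09283914833829499}
```

View pics/top0.png

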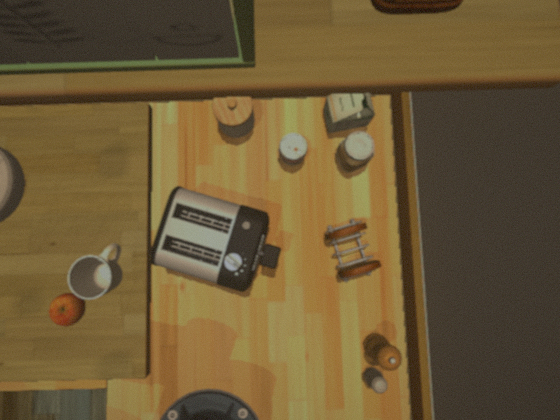

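View pics/side0.png

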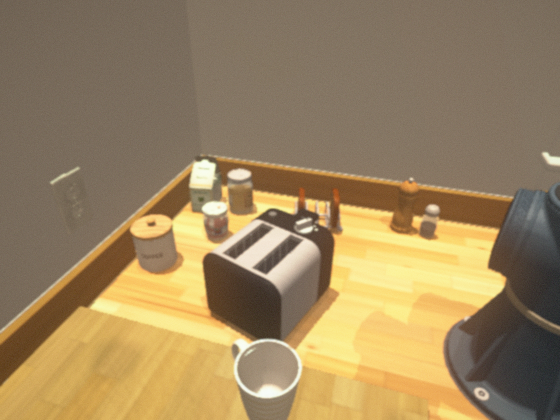

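The top view has world +x upward and +y to the left. The toaster is near (212,238) with its lever tab at (268,257) facing −y, the knob is near (233,262), the rack near (352,250), and the jars are at (293,148) and (356,148). I'll enlarge for accuracy.

Run:
```python
import cv2
a=cv2.imread('pics/top0.png')
def g(x0,y0,w,h,s):
    b=cv2.resize(a[y0:y0+h,x0:x0+w],None,fx=s,fy=s,interpolation=cv2.INTER_CUBIC)
    b=cv2.convertScaleAbs(b,alpha=1.4,beta=15)
    for i in range(0,w,10): cv2.line(b,(i*s,0),(i*s,6 if (x0+i)%50 else 20),(0,255,0),1)
    for i in range(0,h,10): cv2.line(b,(0,i*s),(6 if (y0+i)%50 else 20,i*s),(0,255,0),1)
    return b
cv2.imwrite('pics/c1.png',g(150,180,140,120,5))
cv2.imwrite('pics/c2.png',g(310,210,80,80,7))
```

```text
(no output)
```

View pics/c1.png

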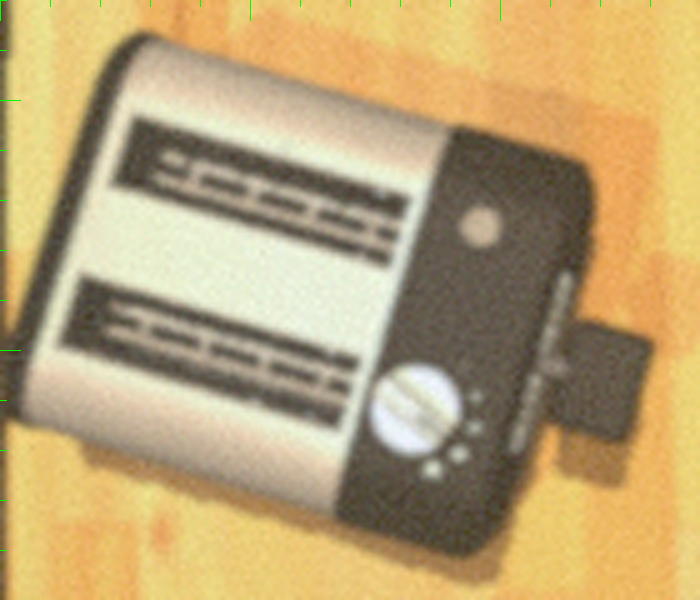

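View pics/c2.png

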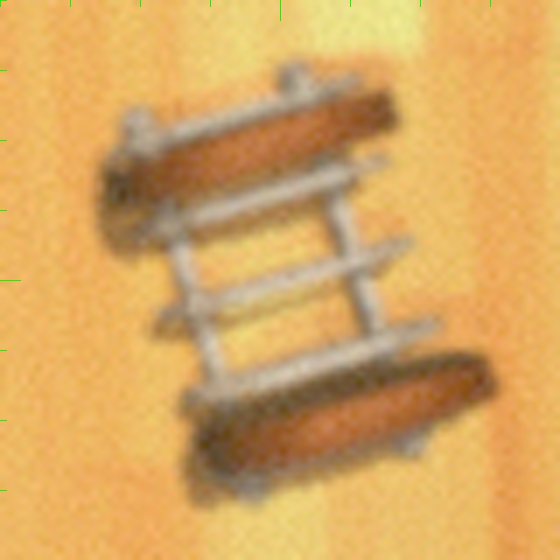

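The toaster's slots, button, knob, dots and tab are all readable, and the knob pointer sits near the fourth dot. The rack has slices in its top and bottom bays. Next I fit the poses.

```bash
cat > fit.py <<'E'
from h import *
from scipy.optimize import least_squares
import pickle
def W(p,P):
    x,y,t=p; c,s=np.cos(t),np.sin(t); P=np.atleast_2d(np.array(P,float))
    return np.c_[x+c*P[:,0]-s*P[:,1], y+s*P[:,0]+c*P[:,1], P[:,2]]
def fit(c,P,uv,p0):
    f=lambda p:(proj(c,W(p,P))-uv).ravel()
    r=least_squares(f,p0,loss='soft_l1'); return r.x,f(r.x).reshape(-1,2)
E
python3 - <<'E'
from fit import *
c=optics.capture('top')
P=[];uv=[]
def a(x,y,z,u,v): P.append((x/1e3,y/1e3,z/1e3)); uv.append((150+u/5-.4,180+v/5-.4))
for yc,q in ((-34,[(135,117),(412,197),(388,268),(108,185)]),(34,[(82,275),(360,355),(337,428),(58,347)])):
    for (x,y),(u,v) in zip([(83,-15),(-37,-15),(-37,15),(83,15)],q): a(x,yc+y,160,u,v)
a(-68,-45,165,481,227); a(-64,32,175,415,408)
a(-131-18+18,0,150,603,381)
P=np.array(P);uv=np.array(uv)
p,r=fit(c,P,uv,[.42,-.03,1.3]); print(p,r.round(1).tolist())
print('slots',W(p,[(.023,.034,.16),(.023,-.034,.16)]).round(4),'tab',W(p,[(-.131,0,.15)]),'knob',W(p,[(-.064,.032,.174)]))
k=W(p,[(-.064,.032,.182)])
for q in (-1,-.5,0,.5,1):
    d=proj(c,W(p,[(-.064-.027*np.cos(q),.032+.027*np.sin(q),.161)]))[0]; b=proj(c,W(p,[(-.064-.017*np.cos(q),.032+.017*np.sin(q),.182)]))[0]
    print(q,'dot',((d-[150,180]+.4)*5).round(),'ptr',((b-[150,180]+.4)*5).round())
# rack
P2=[];uv2=[]
def b(x,y,z,u,v): P2.append((x/1e3,y/1e3,z/1e3)); uv2.append((310+u/7-.4,210+v/7-.4))
# long axis: slices centre at top, rack x direction along image left-right
L=[(0,42,101,255,142),(0,-42,101,347,420),(0,28,64,262,193),(0,0,64,290,285),(0,-28,64,318,362),(45,42,60,393,110),(45,-42,60,490,380),(-45,42,60,115,195),(-45,-42,60,205,455)]
for l in L:b(*l)
r0,rr=fit(c,np.array(P2),np.array(uv2),[.32,-.35,-1.3]); print(r0,rr.round(1).tolist())
p_=proj(c,W(r0,[(x,y,.101) for x in(-.015,.015) for y in (.035,.049,-.035,-.049)])); print(((p_-[310,210]+.4)*7).round().tolist())
print('slices',W(r0,[(0,.042,0),(0,-.042,0)]))
for n,u,v,z in(('jam',293,143,.084),('honey',358,141,.11)): print(n,unz(c,(u,v),z))
E
```

```text
[ 0.46519745 -0.02728848  1.25839786] [[-0.7, -0.5], [0.1, -0.1], [0.6, -0.1], [0.1, -0.1], [-0.5, -0.1], [0.6, 0.7], [0.7, 0.6], [-0.4, -0.2], [0.2, -0.1], [-0.3, 0.2], [-0.4, -0.3]]
slots [[ 0.4399  0.005   0.16  ]
 [ 0.5046 -0.0159  0.16  ]] tab [[ 0.42493567 -0.15194797  0.15      ]] knob [[ 0.4150764  -0.07835588  0.174     ]]
-1 dot [469. 364.] ptr [445. 380.]
-0.5 dot [483. 394.] ptr [454. 400.]
0 dot [482. 428.] ptr [453. 422.]
0.5 dot [465. 457.] ptr [442. 440.]
1 dot [436. 475.] ptr [424. 452.]
[ 0.4331368  -0.33257169 -1.30751191] [[2.3, 0.9], [1.2, -1.2], [0.4, 0.7], [0.2, -0.5], [0.1, 0.7], [-1.5, 0.9], [-3.6, -1.7], [0.1, 0.2], [-1.4, -0.7]]
[[231.0, 184.0], [217.0, 140.0], [302.0, 404.0], [316.0, 448.0], [324.0, 156.0], [310.0, 112.0], [395.0, 376.0], [410.0, 420.0]]
slices [[ 0.47368949 -0.32164106  0.        ]
 [ 0.3925841  -0.34350233  0.        ]]
jam [ 0.67627681 -0.20963045  0.084     ]
honey [ 0.66928364 -0.35098714  0.11      ]
```

{"method": "step_arm", "body": {
  "plan": [
    {"tz": 1},
    {"tz": 1, "ty": -0.5},
    {"tx": 0.5, "ty": -0.9, "az": -1},
    {"tx": 0.5, "ty": -0.9, "az": -1},
    {"tx": 0.5, "ty": -0.9, "az": -1},
    {"tx": 0.5, "ty": -0.9, "az": -1},
    {"tx": 0.5, "ty": -0.9, "az": -1},
    {"tx": 0.5, "ty": -0.9, "az": -1},
    {"tx": 0.5, "ty": -0.9, "az": -1},
    {"tx": 0.5, "ty": -0.9}
  ],
  "grip": 0,
  "grip_force": 8
}}

```text
invalid input
```

{"method": "step_arm", "body": {
  "plan": [
    {"tx": 0, "ty": 0, "tz": 1, "ax": 0, "ay": 0, "az": 0},
    {"tx": 0, "ty": -0.5, "tz": 1, "ax": 0, "ay": 0, "az": 0},
    {"tx": 0.5, "ty": -0.9, "tz": 0, "ax": 0, "ay": 0, "az": -1},
    {"tx": 0.5, "ty": -0.9, "tz": 0, "ax": 0, "ay": 0, "az": -1},
    {"tx": 0.5, "ty": -0.9, "tz": 0, "ax": 0, "ay": 0, "az": -1},
    {"tx": 0.5, "ty": -0.9, "tz": 0, "ax": 0, "ay": 0, "az": -1},
    {"tx": 0.5, "ty": -0.9, "tz": 0, "ax": 0, "ay": 0, "az": -1},
    {"tx": 0.5, "ty": -0.9, "tz": 0, "ax": 0, "ay": 0, "az": -1}
  ],
  "grip": 0,
  "grip_force": 8
}}

```text
clock: 1.15
tool_pos: [0.3206, 0.1725, 0.3324]
eef_rot: [0.0, 0.981, 0.194, -0.001]
force: [1.2, 0.8, -0.2]
gripper_width: 0.0465
```

{"method": "step_arm", "body": {
  "plan": [
    {"tx": 0.28, "ty": -0.9, "tz": 0, "ax": 0, "ay": 0, "az": -0.85},
    {"tx": 0.28, "ty": -0.9, "tz": 0, "ax": 0, "ay": 0, "az": 0},
    {"tx": 0.28, "ty": -0.9, "tz": 0, "ax": 0, "ay": 0, "az": 0},
    {"tx": 0.28, "ty": -0.9, "tz": 0, "ax": 0, "ay": 0, "az": 0},
    {"tx": 0.28, "ty": -0.9, "tz": 0, "ax": 0, "ay": 0, "az": 0},
    {"tx": 0.28, "ty": -0.9, "tz": 0, "ax": 0, "ay": 0, "az": 0},
    {"tx": 0.28, "ty": -0.9, "tz": -0.5, "ax": 0, "ay": 0, "az": 0},
    {"tx": 0.28, "ty": -0.9, "tz": -0.9, "ax": 0, "ay": 0, "az": 0},
    {"tx": 0.28, "ty": -0.9, "tz": -0.9, "ax": 0, "ay": 0, "az": 0},
    {"tx": 0, "ty": 0, "tz": 0, "ax": 0, "ay": 0, "az": 0}
  ]
}}

```text
clock: 2.4
tool_pos: [0.4649, -0.3058, 0.2149]
eef_rot: [-0.0, 0.992, 0.124, 0.001]
force: [-0.1, 1.1, 0.4]
gripper_width: 0.0465
```

Run:
```python
from h import *
o=sensors.get_obs(); print(o['tool_pos'],o['eef_rot'],o['clock'])
c=cap('side','s1'); 
b=cv2.imread('pics/s1.png')[110:260,230:400]; b=cv2.resize(b,None,fx=4.5,fy=4.0,interpolation=cv2.INTER_CUBIC); cv2.imwrite('pics/s1c.png',cv2.convertScaleAbs(b,alpha=1.5,beta=10))
```

```text
[ 0.46486053 -0.30582444  0.21491786] [-2.22383722e-04  9.92227875e-01  1.24432722e-01  5.41107453e-04] 2.4
```

View pics/s1c.png

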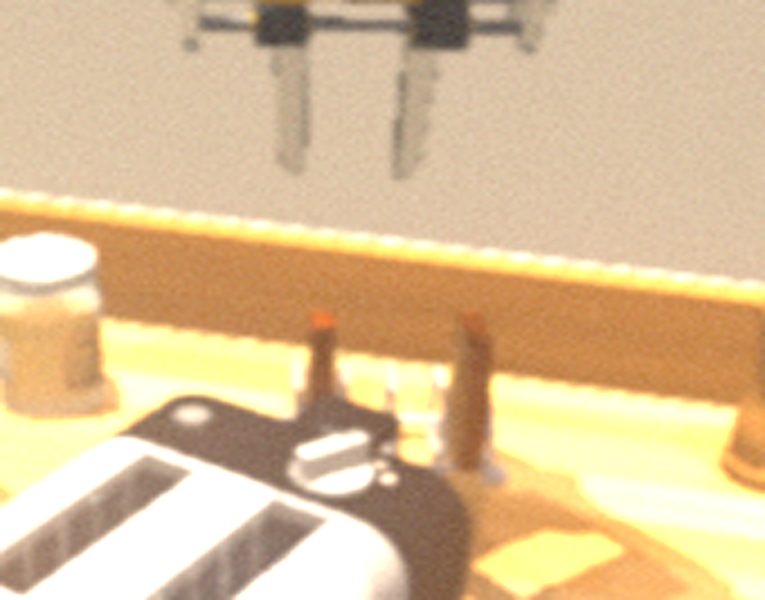

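In the side view the slice tops are at crop (322,312) and (472,315), and the fingertips at (290,172) and (403,176). I'll compare these with the predicted pixels.

Run:
```python
from fit import *
c=optics.capture('side')
r0=[ 0.4331368 , -0.33257169, -1.30751191]
q=lambda P:((proj(c,P)-[230,110]+.4)*[4.5,4]).round(0).tolist()
print('model tops',q(W(r0,[(0,.042,.101),(0,-.042,.101)])))
t=sensors.get_obs(); p=t['tool_pos']; M=R.from_quat(t['eef_rot'][[1,2,3,0]]).as_matrix(); print(M.round(2).tolist())
print('tips inner',q([p+M@[s*.023,0,.019] for s in(-1,1)]))
# top view refined: slices far and near
for u,v in((301.6-.4,188),(334.9-.4,188.7)):
    print(unz(c,(u,v),.101))
```

```text
model tops [[328.0, 331.0], [475.0, 334.0]]
[[0.97, 0.25, 0.01], [0.25, -0.97, -0.0], [0.0, 0.0, -1.0]]
tips inner [[386.0, 204.0], [300.0, 202.0]]
[ 0.48243704 -0.34281157  0.101     ]
[ 0.39805336 -0.36545276  0.101     ]
```

Run:
```python
from fit import *
c=optics.capture('side')
p=[ 0.46519745,-0.02728848,1.25839786]
q=lambda P:((proj(c,P)-[230,110]+.4)*[4.5,4]).round(0).tolist()
print('slot L lever-end corners',q(W(p,[(-.037,.049,.16),(-.037,.019,.16)])),'R',q(W(p,[(-.037,-.019,.16),(-.037,-.049,.16)])))
print('stop',q(W(p,[(-.068,-.045,.165)])),'knob top',q(W(p,[(-.064,.032,.182)])))
c2=optics.capture('top'); cv2.imwrite('pics/t1.png',cv2.resize(cv2.convertScaleAbs(c2['frame'][160:300,290:430,::-1],alpha=1.4,beta=15),None,fx=5,fy=5,interpolation=cv2.INTER_CUBIC)[:, :])
t=sensors.get_obs(); a=t['tool_pos']; M=R.from_quat(t['eef_rot'][[1,2,3,0]]).as_matrix()
print('top tips',((proj(c2,[a+M@[s*.023,0,.019] for s in(-1,1)])-[290,160]+.4)*5).round())
```

```text
slot L lever-end corners [[335.0, 519.0], [275.0, 497.0]] R [[202.0, 471.0], [147.0, 451.0]]
stop [[194.0, 418.0]] knob top [[336.0, 442.0]]
top tips [[311. 416.]
 [276. 301.]]
```

View pics/t1.png

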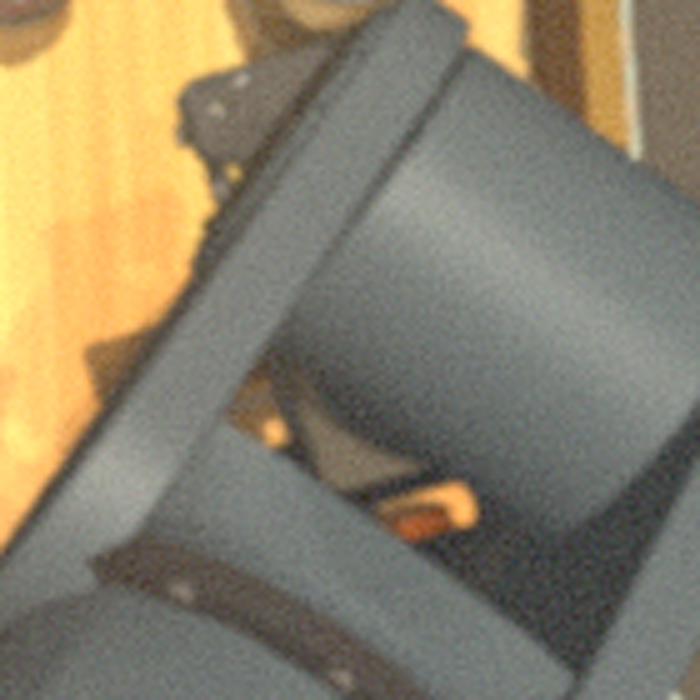

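{"method": "step_arm", "body": {
  "plan": [
    {"tx": 0.15, "ty": -0.28, "tz": -0.7, "ax": 0, "ay": 0, "az": 0.09},
    {"tx": 0, "ty": 0, "tz": -0.7, "ax": 0, "ay": 0, "az": 0},
    {"tx": 0, "ty": 0, "tz": 0, "ax": 0, "ay": 0, "az": 0}
  ]
}}

```text
clock: 2.98
tool_pos: [0.4778, -0.3199, 0.1407]
eef_rot: [0.006, 0.991, 0.134, 0.007]
force: [0.1, 0.5, -0.4]
gripper_width: 0.0465
```

Run:
```python
from h import *
o=sensors.get_obs(); print(o['tool_pos'],o['eef_rot'],o['clock'])
c=cap('side','s2'); 
b=cv2.imread('pics/s2.png')[120:240,250:390]; b=cv2.resize(b,None,fx=5,fy=5,interpolation=cv2.INTER_CUBIC); cv2.imwrite('pics/s2c.png',cv2.convertScaleAbs(b,alpha=1.5,beta=10))
p=o['tool_pos'];M=R.from_quat(o['eef_rot'][[1,2,3,0]]).as_matrix()
print('tips inner',((proj(c,[p+M@[s*.023,0,.019] for s in(-1,1)])-[250,120]+.4)*5).round())
```

```text
[ 0.47782887 -0.31986639  0.14066046] [0.00602031 0.99087241 0.13448508 0.00702732] 2.975
tips inner [[302. 330.]
 [212. 327.]]
```

View pics/s2c.png

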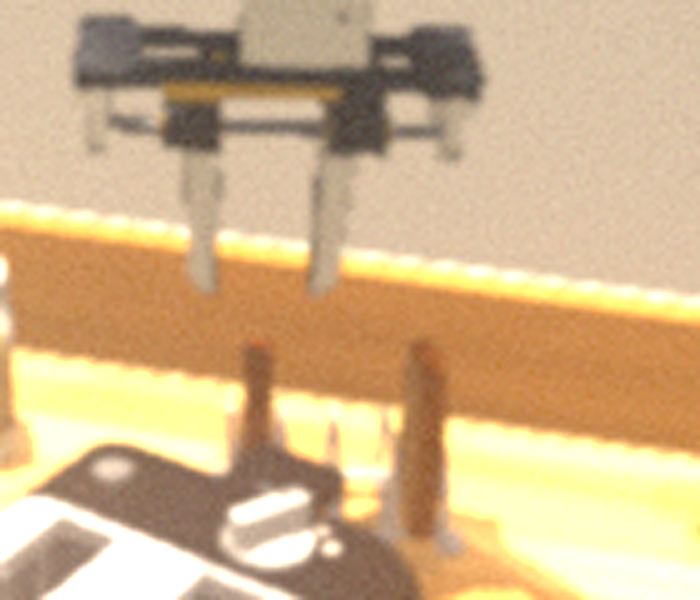

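The jaw centre (263) lines up with the far slice (259) within about 2 mm, so I descend and grip.

{"method": "step_arm", "body": {
  "plan": [
    {"tx": 0, "ty": 0, "tz": -0.5, "ax": 0.07, "ay": 0.1, "az": 0},
    {"tx": 0, "ty": 0, "tz": -0.25, "ax": 0, "ay": 0, "az": 0},
    {"tx": 0, "ty": 0, "tz": 0, "ax": 0, "ay": 0, "az": 0}
  ]
}}

```text
clock: 3.4
tool_pos: [0.482, -0.3218, 0.1043]
eef_rot: [0.005, 0.991, 0.135, 0.005]
force: [-0.4, 0.3, -0.3]
gripper_width: 0.0465
```

{"method": "step_arm", "body": {
  "plan": [
    {"tx": -0.1, "ty": 0, "tz": -0.2, "ax": 0.06, "ay": 0.08, "az": 0},
    {"tx": -0.05, "ty": 0, "tz": 0, "ax": 0, "ay": 0, "az": 0}
  ]
}}

```text
clock: 3.65
tool_pos: [0.4733, -0.3222, 0.0938]
eef_rot: [0.0, 0.991, 0.135, 0.001]
force: [-0.1, -0.3, -1.1]
gripper_width: 0.0467
```

{"method": "step_arm", "body": {
  "plan": [
    {"tx": 0.03, "ty": 0, "tz": 0, "ax": 0, "ay": 0, "az": 0},
    {"tx": 0, "ty": 0, "tz": 0, "ax": 0, "ay": 0, "az": 0},
    {"tx": 0, "ty": 0, "tz": 0, "ax": 0, "ay": 0, "az": 0}
  ],
  "grip": -1,
  "grip_force": 8
}}

```text
clock: 4.03
tool_pos: [0.4754, -0.3226, 0.0947]
eef_rot: [0.001, 0.991, 0.135, 0.001]
force: [-0.8, 0.2, -0.7]
gripper_width: 0.0215
```

{"method": "step_arm", "body": {
  "plan": [
    {"tx": 0, "ty": 0, "tz": 0, "ax": 0, "ay": 0, "az": 0},
    {"tx": 0, "ty": 0, "tz": 0, "ax": 0, "ay": 0, "az": 0}
  ]
}}

```text
clock: 4.28
tool_pos: [0.4757, -0.3228, 0.0952]
eef_rot: [0.001, 0.991, 0.135, 0.001]
force: [-0.3, -0.4, 3.2]
gripper_width: 0.0025
```

Run:
```python
from h import *
c=cap('side','s3'); d=cap('top','t3')
b=cv2.imread('pics/s3.png')[130:230,250:390]; b=cv2.resize(b,None,fx=5,fy=5,interpolation=cv2.INTER_CUBIC); 
e=cv2.imread('pics/t3.png')[200:300,300:320] 
cv2.imwrite('pics/s3c.png',cv2.convertScaleAbs(b,alpha=1.5,beta=10))
```

```text
(no output)
```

View pics/s3c.png

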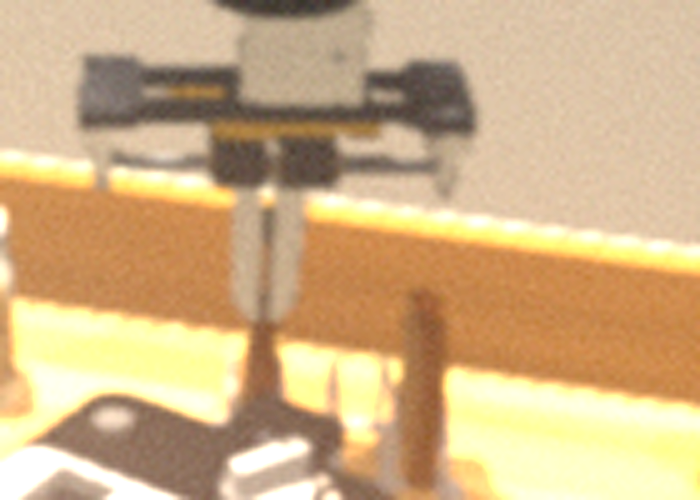

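Only air was gripped (width 2.5 mm). The tips appear in front of the slice, so the depth is off. I'll cross-check the side camera against the jars and the tool.

Run:
```python
from fit import *
s=optics.capture('side'); t=optics.capture('top')
J=[.676,-.21,.084];H=[.669,-.351,.11]
print('jam',proj(s,[J]),'honey',proj(s,[H]))
o=sensors.get_obs(); a=o['tool_pos'];M=R.from_quat(o['eef_rot'][[1,2,3,0]]).as_matrix(); print(a,o['force'],o['moment'],o['gripper_width'])
for k in (.019,0,-.065): print(k,((proj(s,a+M@[0,0,k])-[250,130]+.4)*5).round(), 'z',(a+M@[0,0,k])[2])
# joint triangulation of slice tops: midpoint from both views
from scipy.optimize import least_squares
for uvt,uvs in (((310+255/7-.4,210+142/7-.4),(250+259/5-.4,120+343/5-.4)),((310+347/7-.4,210+420/7-.4),(250+425/5-.4,120+343/5-.4))):
    r=least_squares(lambda P:np.r_[(proj(t,P)-uvt)[0],(proj(s,P)-uvs)[0]],[.45,-.33,.1]); print(r.x,r.fun.round(1))
```

```text
jam [[212.98568097 207.27794249]] honey [[236.20660814 173.8629859 ]]
[ 0.47572428 -0.32279765  0.09514461] [-0.57839978  0.92679462  5.81748232] [ 0.005326    0.04808576 -0.00397515] 0.00018494874887357084
0.019 [[259. 353.]] z 0.07614473959028889
0 [[261. 322.]] z 0.095144609980262
-0.065 [[267. 209.]] z 0.16014416657753844
[ 0.4750299  -0.31415233  0.11679571] [-0.  -0.2  0.2  0. ]
[ 0.39227349 -0.33718665  0.11837317] [-0.1 -0.7  0.9  0. ]
```

Run:
```python
import cv2,numpy as np
a=cv2.imread('pics/side0.png')[160:260,190:350]; a=cv2.resize(a,None,fx=5,fy=5,interpolation=cv2.INTER_CUBIC); a=cv2.convertScaleAbs(a,alpha=1.3)
for i in range(0,160,10): cv2.line(a,(i*5,0),(i*5,8 if (190+i)%50 else 22),(0,255,0),1)
for i in range(0,100,10): cv2.line(a,(0,i*5),(8 if (160+i)%50 else 22,i*5),(0,255,0),1)
cv2.imwrite('pics/s0c.png',a)
```

```text
(no output)
```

View pics/s0c.png

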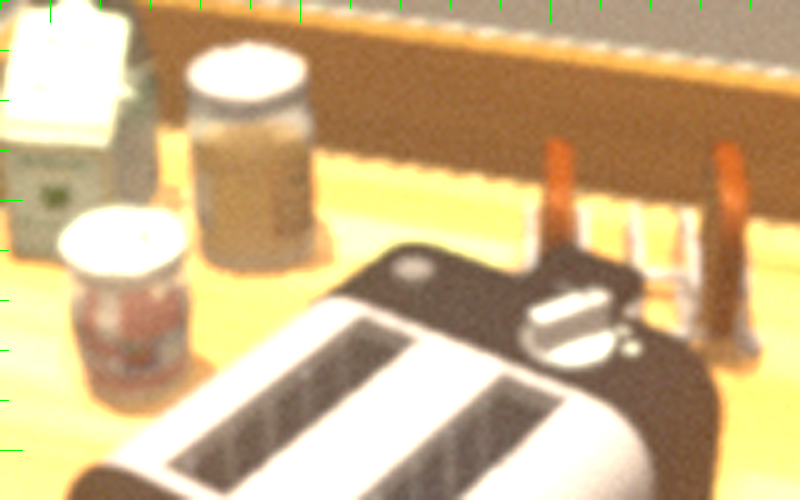

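Jars agree with the side camera to 1–4 px, so that camera is sound. But the visible tips lie about 17 mm higher than the reading implies, and the upward force shows the closed tips resting on the slice's top. I'll raise, reopen and go lower.

{"method": "step_arm", "body": {
  "plan": [
    {"tx": 0, "ty": 0, "tz": 0.5, "ax": 0, "ay": 0, "az": 0},
    {"tx": 0, "ty": 0, "tz": 0.2, "ax": 0, "ay": 0, "az": 0},
    {"tx": 0, "ty": 0, "tz": 0, "ax": 0, "ay": 0, "az": 0},
    {"tx": 0, "ty": 0, "tz": 0, "ax": 0, "ay": 0, "az": 0},
    {"tx": 0, "ty": 0, "tz": 0, "ax": 0, "ay": 0, "az": 0}
  ],
  "grip": 0
}}

```text
clock: 5.1
tool_pos: [0.4743, -0.3218, 0.135]
eef_rot: [-0.001, 0.991, 0.135, -0.0]
force: [0.0, -0.5, -0.8]
gripper_width: 0.0444
```

{"method": "step_arm", "body": {
  "plan": [
    {"tx": 0, "ty": 0, "tz": -0.4, "ax": 0, "ay": 0, "az": 0},
    {"tx": 0, "ty": 0, "tz": -0.4, "ax": 0, "ay": 0, "az": 0},
    {"tx": 0, "ty": 0, "tz": -0.2, "ax": 0, "ay": 0, "az": 0},
    {"tx": 0, "ty": 0, "tz": 0, "ax": 0, "ay": 0, "az": 0}
  ]
}}

```text
clock: 5.6
tool_pos: [0.4737, -0.3213, 0.0719]
eef_rot: [-0.001, 0.991, 0.135, -0.001]
force: [0.1, -0.5, -0.0]
gripper_width: 0.0462
```

Run:
```python
from h import *
o=sensors.get_obs(); print(o['tool_pos'],o['force'],o['eef_rot'].round(4))
c=cap('side','s4'); a=o['tool_pos'];M=R.from_quat(o['eef_rot'][[1,2,3,0]]).as_matrix()
x0,y0=265,145
print(((proj(c,[a+M@[0,0,k] for k in(.019,0)])-[x0,y0]+.4)*7).round())
b=cv2.imread('pics/s4.png')[y0:y0+80,x0:x0+95]; b=cv2.resize(b,None,fx=7,fy=7,interpolation=cv2.INTER_CUBIC); 
cv2.imwrite('pics/s4c.png',cv2.convertScaleAbs(b,alpha=1.5,beta=10))
```

```text
[ 0.47374782 -0.32134663  0.07190853] [ 0.06350976 -0.54764882 -0.04620407] [-0.0013  0.9908  0.1352 -0.001 ]
[[260. 445.]
 [262. 402.]]
```

View pics/s4c.png

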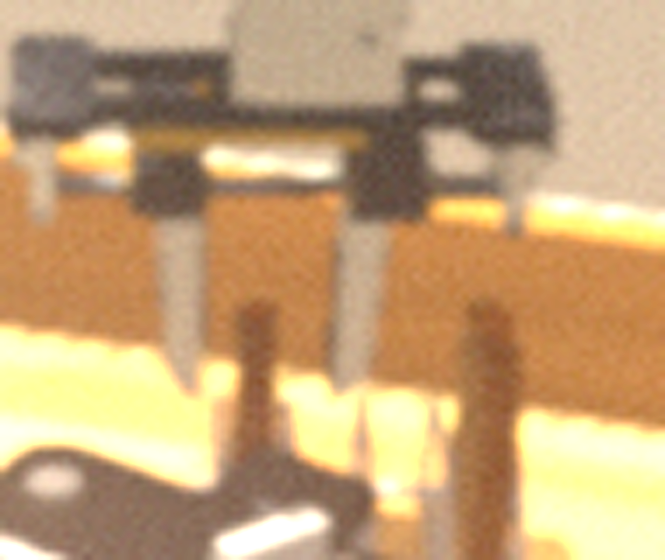

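Tips now straddle the far slice: tips at row 388, slice top at row 300. The jaw is about 3–4 mm to the right, so I shift a little and grip.

{"method": "step_arm", "body": {
  "plan": [
    {"tx": 0.06, "ty": 0.01, "tz": -0.03, "ax": 0, "ay": 0, "az": 0},
    {"tx": 0, "ty": 0, "tz": 0, "ax": 0, "ay": 0, "az": 0},
    {"tx": 0, "ty": 0, "tz": 0, "ax": 0, "ay": 0, "az": 0},
    {"tx": 0, "ty": 0, "tz": 0, "ax": 0, "ay": 0, "az": 0},
    {"tx": 0, "ty": 0, "tz": 0, "ax": 0, "ay": 0, "az": 0},
    {"tx": 0, "ty": 0, "tz": 0, "ax": 0, "ay": 0, "az": 0}
  ],
  "grip": -1,
  "grip_force": 10
}}

```text
clock: 6.4
tool_pos: [0.4788, -0.3216, 0.0727]
eef_rot: [0.0, 0.991, 0.135, 0.0]
force: [0.0, 0.5, -0.1]
gripper_width: 0.0142
```

{"method": "step_arm", "body": {
  "plan": [
    {"tx": 0, "ty": 0, "tz": 0.5, "ax": 0, "ay": 0, "az": 0},
    {"tx": 0, "ty": 0, "tz": 0.8, "ax": 0, "ay": 0, "az": 0},
    {"tx": 0, "ty": 0, "tz": 1, "ax": 0, "ay": 0, "az": 0},
    {"tx": 0, "ty": 0, "tz": 0.9, "ax": 0, "ay": 0, "az": 0},
    {"tx": 0, "ty": 0.6, "tz": 0.4, "ax": 0, "ay": 0, "az": -0.9},
    {"tx": 0.1, "ty": 0.8, "tz": 0, "ax": 0, "ay": 0, "az": -0.9},
    {"tx": 0.1, "ty": 0.9, "tz": 0, "ax": 0, "ay": 0, "az": -0.9},
    {"tx": 0.1, "ty": 0.9, "tz": 0, "ax": 0, "ay": 0, "az": -0.9},
    {"tx": 0.1, "ty": 0.8, "tz": 0, "ax": 0, "ay": 0, "az": -0.3},
    {"tx": 0, "ty": 0, "tz": 0, "ax": 0, "ay": 0, "az": 0}
  ]
}}

```text
clock: 7.65
tool_pos: [0.5006, -0.0738, 0.2958]
eef_rot: [-0.001, 0.986, -0.167, 0.002]
force: [0.8, -0.6, -0.8]
gripper_width: 0.0138
```

{"method": "step_arm", "body": {
  "plan": [
    {"tx": 0.05, "ty": 0.6, "tz": 0, "ax": 0, "ay": 0, "az": 0.16},
    {"tx": 0.05, "ty": 0.35, "tz": -0.4, "ax": 0, "ay": 0, "az": 0},
    {"tx": 0, "ty": 0, "tz": -0.35, "ax": 0, "ay": 0, "az": 0},
    {"tx": 0, "ty": 0, "tz": 0, "ax": 0, "ay": 0, "az": 0}
  ]
}}

```text
clock: 8.15
tool_pos: [0.5068, -0.0174, 0.25]
eef_rot: [-0.0, 0.988, -0.154, 0.002]
force: [0.6, 0.5, -0.5]
gripper_width: 0.014
```

Run:
```python
from fit import *
o=sensors.get_obs(); print(o['tool_pos'],o['force'],o['eef_rot'].round(4),o['clock'])
c=cap('side','s5'); d=cap('top','t5'); a=o['tool_pos']
p=[ 0.46519745,-0.02728848,1.25839786]
yaw=2*np.arctan2(o['eef_rot'][2],o['eef_rot'][1]); print('yaw',yaw)
f=(a[0],a[1],yaw-np.pi/2+np.pi)
x0,y0=190,120
q=lambda P:((proj(c,P)-[x0,y0]+.4)*4.5).round().tolist()
zb=a[2]-.0577
print('slice bottom corners, x=rear/lever',q(W(f,[(s*.045,t*.007,zb) for s in(1,-1) for t in (1,-1)])), 'top',q(W(f,[(0,0,zb+.086)])))
print('slotR corners',q(W(p,[(.023+s*.06,-.034+t*.015,.16) for s in(1,-1) for t in (1,-1)])))
b=c['frame'][y0:y0+130,x0:x0+170,::-1]; cv2.imwrite('pics/s5c.png',cv2.convertScaleAbs(cv2.resize(b,None,fx=4.5,fy=4.5,interpolation=cv2.INTER_CUBIC),alpha=1.4,beta=10))
```

```text
[ 0.50684989 -0.01739454  0.25002469] [ 0.61836935  0.52372865 -0.52508159] [-4.000e-04  9.880e-01 -1.543e-01  2.200e-03] 8.15
yaw -0.3098162451550512
slice bottom corners, x=rear/lever [[206.0, 533.0], [178.0, 521.0], [342.0, 430.0], [316.0, 419.0]] top [[256.0, 287.0]]
slotR corners [[205.0, 629.0], [146.0, 601.0], [382.0, 485.0], [327.0, 462.0]]
```

View pics/s5c.png

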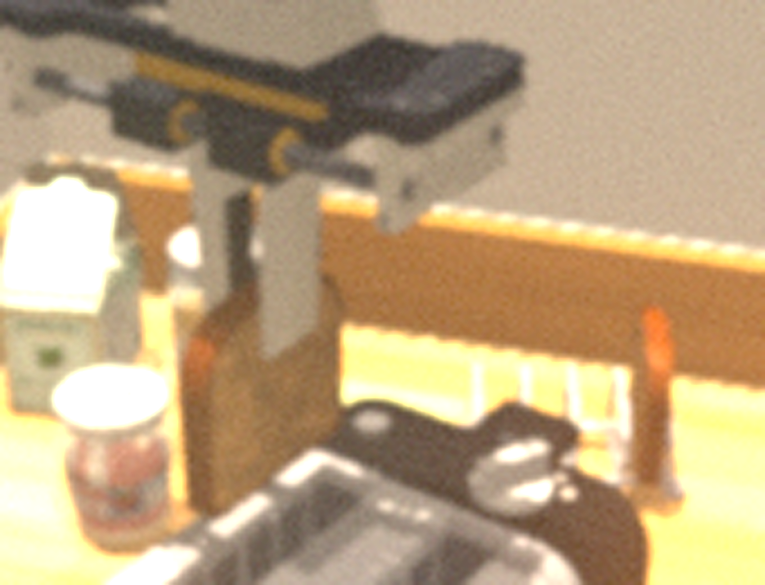

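The slice's bottom corners are at (206,515) and (187,500), against predictions of (206,533) and (178,521). Laterally it matches. I nudge about 4 mm toward the slot's centre and lower while watching the force.

{"method": "step_arm", "body": {
  "plan": [
    {"tx": -0.07, "ty": 0.03, "tz": -0.4, "ax": 0, "ay": 0, "az": 0},
    {"tx": 0, "ty": 0, "tz": -0.25, "ax": 0, "ay": 0, "az": 0},
    {"tx": 0, "ty": 0, "tz": 0, "ax": 0, "ay": 0, "az": 0}
  ]
}}

```text
clock: 8.62
tool_pos: [0.505, -0.0173, 0.2144]
eef_rot: [-0.0, 0.988, -0.155, 0.006]
force: [-0.4, -0.1, 0.7]
gripper_width: 0.0139
```

{"method": "step_arm", "body": {
  "plan": [
    {"tx": -0.02, "ty": 0.02, "tz": -0.3, "ax": 0, "ay": 0.05, "az": 0},
    {"tx": 0, "ty": 0, "tz": -0.2, "ax": 0, "ay": 0, "az": 0},
    {"tx": 0, "ty": 0, "tz": 0, "ax": 0, "ay": 0, "az": 0}
  ]
}}

```text
clock: 9.0
tool_pos: [0.5044, -0.0164, 0.1834]
eef_rot: [0.0, 0.988, -0.155, 0.003]
force: [-0.6, -0.5, -0.1]
gripper_width: 0.014
```

{"method": "step_arm", "body": {
  "plan": [
    {"tx": 0, "ty": 0, "tz": -0.15, "ax": 0, "ay": 0.03, "az": 0},
    {"tx": 0, "ty": 0, "tz": -0.07, "ax": 0, "ay": 0, "az": 0},
    {"tx": 0, "ty": 0, "tz": 0, "ax": 0, "ay": 0, "az": 0}
  ]
}}

```text
clock: 9.38
tool_pos: [0.5047, -0.0164, 0.1696]
eef_rot: [0.001, 0.988, -0.155, 0.001]
force: [-0.1, 0.2, -0.1]
gripper_width: 0.0139
```

{"method": "step_arm", "body": {
  "plan": [
    {"tx": 0, "ty": 0, "tz": -0.08, "ax": 0, "ay": 0, "az": 0},
    {"tx": 0, "ty": 0, "tz": -0.04, "ax": 0, "ay": 0, "az": 0}
  ]
}}

```text
clock: 9.62
tool_pos: [0.5051, -0.0164, 0.1627]
eef_rot: [0.0, 0.988, -0.155, 0.001]
force: [-1.3, -0.6, 3.5]
gripper_width: 0.0138
```

Force rises to 3.5 N, so the slice has reached the bread rack as predicted. I release it and retreat.

{"method": "step_arm", "body": {
  "plan": [
    {"tx": 0, "ty": 0, "tz": 0.04, "ax": 0, "ay": 0, "az": 0},
    {"tx": 0, "ty": 0, "tz": 0, "ax": 0, "ay": 0, "az": 0},
    {"tx": 0, "ty": 0, "tz": 0, "ax": 0, "ay": 0, "az": 0},
    {"tx": 0, "ty": 0, "tz": 0.5, "ax": 0, "ay": 0, "az": 0},
    {"tx": 0, "ty": 0, "tz": 1, "ax": 0, "ay": 0, "az": 0},
    {"tx": 0, "ty": 0, "tz": 0.5, "ax": 0, "ay": 0, "az": 0}
  ],
  "grip": 0
}}

```text
clock: 10.38
tool_pos: [0.5034, -0.0162, 0.2865]
eef_rot: [0.001, 0.988, -0.155, -0.001]
force: [0.7, 0.6, 0.2]
gripper_width: 0.0464
```

{"method": "step_arm", "body": {
  "plan": [
    {"tx": -0.3, "ty": -0.7, "tz": 0.2, "ax": 0, "ay": 0, "az": 0.8},
    {"tx": -0.3, "ty": -0.9, "tz": 0, "ax": 0, "ay": 0, "az": 0.8},
    {"tx": -0.3, "ty": -0.9, "tz": 0, "ax": 0, "ay": 0, "az": 0.8},
    {"tx": -0.3, "ty": -0.9, "tz": 0, "ax": 0, "ay": 0, "az": 0.8},
    {"tx": -0.3, "ty": -0.9, "tz": 0, "ax": 0, "ay": 0, "az": 0.6},
    {"tx": -0.3, "ty": -0.9, "tz": -0.2, "ax": 0, "ay": 0, "az": 0},
    {"tx": 0, "ty": -0.3, "tz": -0.7, "ax": 0, "ay": 0, "az": 0},
    {"tx": 0, "ty": 0, "tz": -0.9, "ax": 0, "ay": 0, "az": 0},
    {"tx": 0, "ty": 0, "tz": 0, "ax": 0, "ay": 0, "az": 0}
  ]
}}

```text
clock: 11.5
tool_pos: [0.3909, -0.3569, 0.1925]
eef_rot: [0.002, 0.99, 0.139, 0.003]
force: [1.2, 0.8, -0.1]
gripper_width: 0.0463
```

Run:
```python
from fit import *
o=sensors.get_obs(); print(o['tool_pos'],o['eef_rot'],2*np.arctan2(o['eef_rot'][2],o['eef_rot'][1]))
cap('side','s6'); cap('top','t6')
# compare toaster-neighbour slice and rack vs start
a=cv2.imread('pics/side0.png').astype(int);b=cv2.imread('pics/s6.png').astype(int)
for r in range(188,232,6): print(r,'start',a[r,290:345,::-1][:,0][::2].tolist() if 0 else '', [int(v) for v in b[r,325:345,0]], [int(v) for v in a[r,325:345,0]])
```

```text
[ 0.39093741 -0.35689882  0.19249249] [0.00244343 0.99035063 0.13853315 0.0028678 ] 0.27796223745655463
188 start  [43, 44, 43, 42, 44, 45, 44, 37, 32, 39, 36, 29, 38, 44, 44, 48, 47, 42, 40, 45] [42, 44, 46, 44, 36, 45, 42, 44, 38, 33, 30, 34, 43, 42, 40, 43, 44, 44, 48, 37]
194 start  [49, 48, 46, 39, 45, 49, 50, 41, 34, 34, 40, 35, 35, 31, 41, 47, 46, 50, 43, 41] [43, 43, 47, 41, 48, 42, 47, 50, 36, 42, 31, 33, 29, 37, 34, 47, 46, 49, 42, 48]
200 start  [60, 60, 55, 52, 57, 47, 47, 40, 45, 36, 32, 31, 31, 35, 36, 48, 39, 49, 45, 45] [68, 70, 63, 59, 56, 55, 51, 50, 46, 51, 50, 51, 56, 46, 40, 49, 45, 42, 45, 39]
206 start  [98, 100, 111, 109, 84, 57, 44, 46, 41, 39, 38, 36, 38, 53, 77, 103, 115, 111, 115, 121] [106, 121, 153, 156, 113, 68, 49, 54, 48, 40, 42, 36, 39, 60, 89, 114, 123, 127, 117, 121]
212 start  [108, 107, 100, 96, 80, 60, 47, 44, 37, 33, 37, 36, 39, 53, 69, 86, 86, 89, 89, 93] [104, 113, 137, 162, 145, 96, 55, 49, 43, 31, 38, 36, 41, 64, 83, 101, 98, 100, 99, 100]
218 start  [78, 81, 78, 79, 76, 52, 54, 45, 38, 36, 34, 35, 53, 69, 83, 92, 98, 102, 104, 111] [121, 127, 120, 112, 106, 75, 55, 53, 40, 35, 34, 35, 54, 74, 103, 117, 117, 122, 120, 119]
224 start  [68, 76, 82, 77, 76, 67, 54, 43, 36, 34, 38, 42, 65, 76, 77, 65, 60, 65, 58, 67] [122, 129, 127, 104, 75, 67, 53, 42, 38, 37, 31, 55, 75, 88, 90, 95, 111, 116, 125, 120]
230 start  [51, 48, 50, 49, 52, 57, 61, 62, 58, 60, 60, 64, 70, 79, 80, 79, 79, 68, 64, 64] [54, 52, 57, 53, 61, 56, 57, 62, 60, 59, 63, 62, 77, 84, 80, 87, 90, 107, 123, 134]
```

Slice b and the rack appear unmoved. I descend onto slice b.

{"method": "step_arm", "body": {
  "plan": [
    {"tx": 0.07, "ty": 0.18, "tz": -0.6, "ax": 0.03, "ay": 0.04, "az": -0.1},
    {"tx": 0, "ty": 0, "tz": -0.6, "ax": 0, "ay": 0, "az": 0},
    {"tx": 0, "ty": 0, "tz": 0, "ax": 0, "ay": 0, "az": 0}
  ]
}}

```text
clock: 11.98
tool_pos: [0.401, -0.3497, 0.1314]
eef_rot: [0.008, 0.991, 0.132, 0.006]
force: [0.3, 0.3, 0.8]
gripper_width: 0.0463
```

{"method": "step_arm", "body": {
  "plan": [
    {"tx": -0.1, "ty": 0.05, "tz": -0.2, "ax": 0.09, "ay": 0.09, "az": 0},
    {"tx": 0, "ty": 0, "tz": 0, "ax": 0.03, "ay": 0.05, "az": 0}
  ]
}}

```text
clock: 12.22
tool_pos: [0.3962, -0.3479, 0.1229]
eef_rot: [-0.001, 0.991, 0.132, -0.002]
force: [-0.8, -0.8, -0.8]
gripper_width: 0.0463
```

Run:
```python
from fit import *
o=sensors.get_obs(); print(o['tool_pos'],o['eef_rot'].round(4))
c=cap('side','s7')
b=cv2.imread('pics/s7.png')
print(proj(c,[o['tool_pos']+[0,0,d] for d in(.006,.02,-.03)]))
for r in (160,166,170,174,178,182,188,192,198): print(r,[int(v) for v in b[r,308:362,1]])
```

```text
[ 0.39623615 -0.34788929  0.12289706] [-7.000e-04  9.912e-01  1.323e-01 -2.100e-03]
[[335.01871404 182.4422114 ]
 [335.50920592 177.5540067 ]
 [333.79142275 194.6733029 ]]
160 [126, 126, 126, 123, 125, 124, 121, 125, 122, 128, 125, 118, 102, 99, 101, 109, 109, 106, 108, 103, 112, 123, 127, 119, 127, 124, 121, 123, 125, 125, 126, 127, 125, 121, 128, 125, 123, 122, 114, 105, 102, 109, 111, 107, 106, 108, 103, 110, 121, 125, 125, 129, 123, 127]
166 [126, 125, 128, 124, 125, 126, 130, 127, 126, 124, 127, 120, 107, 98, 103, 107, 109, 111, 102, 97, 105, 120, 126, 125, 129, 124, 128, 126, 122, 125, 127, 123, 125, 126, 124, 126, 124, 117, 96, 81, 95, 106, 104, 107, 111, 107, 116, 121, 122, 125, 125, 124, 122, 122]
170 [174, 174, 174, 162, 159, 161, 172, 188, 193, 189, 182, 160, 128, 106, 104, 108, 108, 107, 111, 122, 132, 130, 129, 129, 130, 127, 125, 126, 126, 121, 129, 121, 126, 123, 124, 126, 118, 98, 74, 80, 104, 111, 109, 108, 107, 117, 124, 124, 126, 121, 123, 125, 125, 125]
174 [91, 95, 94, 94, 98, 102, 110, 112, 113, 121, 124, 122, 111, 102, 105, 106, 106, 104, 111, 129, 152, 164, 16
[... 597 characters left out ...]
86, 79, 84, 88, 86, 81, 87, 86]
188 [77, 86, 85, 82, 82, 82, 83, 81, 81, 81, 86, 84, 87, 81, 80, 82, 84, 81, 80, 80, 82, 80, 78, 77, 70, 64, 65, 71, 69, 77, 78, 78, 84, 81, 85, 80, 81, 80, 85, 85, 79, 82, 82, 84, 81, 82, 88, 81, 80, 86, 82, 84, 85, 86]
192 [83, 81, 86, 82, 87, 85, 86, 81, 82, 83, 84, 86, 83, 86, 85, 83, 83, 87, 87, 80, 85, 83, 80, 72, 63, 63, 55, 51, 49, 56, 69, 76, 83, 82, 81, 79, 82, 79, 83, 83, 84, 86, 85, 79, 80, 82, 78, 79, 78, 84, 80, 78, 80, 79]
198 [125, 124, 127, 119, 113, 101, 95, 89, 85, 89, 87, 82, 80, 77, 80, 81, 80, 75, 80, 82, 83, 78, 78, 80, 72, 64, 57, 54, 58, 56, 59, 71, 77, 80, 85, 84, 82, 81, 82, 84, 82, 86, 82, 85, 81, 85, 81, 88, 83, 83, 84, 89, 77, 87]
```

Jaw mid is at column ≈335.5 and the slice at ≈335, so they are aligned. I go down and grip.

{"method": "step_arm", "body": {
  "plan": [
    {"tx": 0, "ty": 0, "tz": -0.4, "ax": 0, "ay": -0.02, "az": 0},
    {"tx": 0, "ty": 0, "tz": -0.35, "ax": 0, "ay": 0, "az": 0},
    {"tx": 0, "ty": 0, "tz": 0, "ax": 0, "ay": 0, "az": 0}
  ]
}}

```text
clock: 12.65
tool_pos: [0.3984, -0.3502, 0.0808]
eef_rot: [0.002, 0.991, 0.132, 0.001]
force: [0.2, -0.1, 0.9]
gripper_width: 0.0467
```

{"method": "step_arm", "body": {
  "plan": [
    {"tx": -0.04, "ty": 0.05, "tz": -0.15, "ax": 0.01, "ay": 0.02, "az": 0},
    {"tx": 0, "ty": 0, "tz": 0, "ax": 0, "ay": 0, "az": 0}
  ]
}}

```text
clock: 12.9
tool_pos: [0.3965, -0.3476, 0.073]
eef_rot: [0.002, 0.991, 0.132, 0.0]
force: [0.6, -0.7, 0.1]
gripper_width: 0.0465
```

{"method": "step_arm", "body": {
  "plan": [
    {"tx": 0, "ty": 0, "tz": 0, "ax": 0, "ay": 0, "az": 0},
    {"tx": 0, "ty": 0, "tz": 0, "ax": 0, "ay": 0, "az": 0},
    {"tx": 0, "ty": 0, "tz": 0, "ax": 0, "ay": 0, "az": 0},
    {"tx": 0, "ty": 0, "tz": 0, "ax": 0, "ay": 0, "az": 0},
    {"tx": 0, "ty": 0, "tz": 0, "ax": 0, "ay": 0, "az": 0}
  ],
  "grip": -1,
  "grip_force": 10
}}

```text
clock: 13.52
tool_pos: [0.3971, -0.3482, 0.0743]
eef_rot: [0.003, 0.991, 0.132, 0.001]
force: [0.3, 0.1, -0.1]
gripper_width: 0.0139
```

{"method": "step_arm", "body": {
  "plan": [
    {"tx": 0, "ty": 0, "tz": 0.5, "ax": 0, "ay": 0, "az": 0},
    {"tx": 0, "ty": 0, "tz": 0.8, "ax": 0, "ay": 0, "az": 0},
    {"tx": 0, "ty": 0, "tz": 1, "ax": 0, "ay": 0, "az": 0},
    {"tx": 0, "ty": 0, "tz": 0.9, "ax": 0, "ay": 0, "az": 0},
    {"tx": 0, "ty": 0.6, "tz": 0.5, "ax": 0, "ay": 0, "az": -0.8},
    {"tx": 0.15, "ty": 0.9, "tz": 0, "ax": 0, "ay": 0, "az": -0.8},
    {"tx": 0.15, "ty": 0.9, "tz": 0, "ax": 0, "ay": 0, "az": -0.8},
    {"tx": 0.15, "ty": 0.9, "tz": 0, "ax": 0, "ay": 0, "az": -0.8},
    {"tx": 0.15, "ty": 0.9, "tz": 0, "ax": 0, "ay": 0, "az": -0.6},
    {"tx": 0.1, "ty": 0.9, "tz": 0, "ax": 0, "ay": 0, "az": 0}
  ]
}}

```text
clock: 14.78
tool_pos: [0.437, -0.0345, 0.3033]
eef_rot: [0.002, 0.986, -0.164, 0.002]
force: [0.3, -0.9, -0.4]
gripper_width: 0.0141
```

{"method": "step_arm", "body": {
  "plan": [
    {"tx": 0.03, "ty": 0.55, "tz": 0, "ax": 0, "ay": 0.04, "az": 0.13},
    {"tx": 0, "ty": 0.08, "tz": -0.4, "ax": 0, "ay": 0, "az": 0},
    {"tx": 0, "ty": 0, "tz": -0.6, "ax": 0, "ay": 0, "az": 0},
    {"tx": 0, "ty": 0, "tz": 0, "ax": 0, "ay": 0, "az": 0}
  ]
}}

```text
clock: 15.28
tool_pos: [0.4384, 0.0082, 0.2425]
eef_rot: [0.002, 0.988, -0.152, -0.001]
force: [-0.0, -0.8, -0.4]
gripper_width: 0.0139
```

{"method": "step_arm", "body": {
  "plan": [
    {"tx": 0.02, "ty": -0.05, "tz": -0.35, "ax": 0, "ay": 0, "az": -0.04},
    {"tx": 0, "ty": 0, "tz": -0.15, "ax": 0, "ay": 0, "az": 0},
    {"tx": 0, "ty": 0, "tz": 0, "ax": 0, "ay": 0, "az": 0}
  ]
}}

```text
clock: 15.65
tool_pos: [0.4414, 0.0047, 0.2155]
eef_rot: [0.002, 0.988, -0.155, 0.001]
force: [0.3, -0.4, -0.2]
gripper_width: 0.014
```

{"method": "step_arm", "body": {
  "plan": [
    {"tx": -0.02, "ty": 0, "tz": -0.35, "ax": 0, "ay": 0.02, "az": 0},
    {"tx": 0, "ty": 0, "tz": -0.2, "ax": 0, "ay": 0, "az": 0},
    {"tx": -0.01, "ty": 0, "tz": -0.1, "ax": 0, "ay": 0, "az": 0},
    {"tx": 0, "ty": 0, "tz": 0, "ax": 0, "ay": 0, "az": 0}
  ]
}}

```text
clock: 16.15
tool_pos: [0.4416, 0.0045, 0.1789]
eef_rot: [0.002, 0.988, -0.155, 0.002]
force: [0.0, -1.3, -0.4]
gripper_width: 0.0137
```

{"method": "step_arm", "body": {
  "plan": [
    {"tx": -0.01, "ty": 0, "tz": -0.12, "ax": 0, "ay": 0.02, "az": 0},
    {"tx": 0, "ty": 0, "tz": -0.06, "ax": 0, "ay": 0, "az": 0},
    {"tx": 0, "ty": 0, "tz": -0.03, "ax": 0, "ay": 0, "az": 0}
  ]
}}

```text
clock: 16.52
tool_pos: [0.4416, 0.0045, 0.1666]
eef_rot: [0.002, 0.988, -0.155, 0.002]
force: [-0.8, 1.5, 3.6]
gripper_width: 0.0138
```

{"method": "step_arm", "body": {
  "plan": [
    {"tx": 0, "ty": 0, "tz": 0.04, "ax": 0, "ay": 0, "az": 0},
    {"tx": 0, "ty": 0, "tz": 0, "ax": 0, "ay": 0, "az": 0},
    {"tx": 0, "ty": 0, "tz": 0, "ax": 0, "ay": 0, "az": 0},
    {"tx": 0, "ty": 0, "tz": 0.5, "ax": 0, "ay": 0, "az": 0},
    {"tx": 0, "ty": 0, "tz": 1, "ax": 0, "ay": 0, "az": 0},
    {"tx": 0, "ty": 0, "tz": 0.4, "ax": 0, "ay": 0, "az": 0}
  ],
  "grip": 0
}}

```text
clock: 17.27
tool_pos: [0.4403, 0.0046, 0.2851]
eef_rot: [0.003, 0.988, -0.155, -0.0]
force: [-0.3, 0.2, 0.0]
gripper_width: 0.0462
```

Run:
```python
from fit import *
c=optics.capture('side');t=optics.capture('top')
cv2.imwrite('pics/t8.png',t['frame'][...,::-1]);cv2.imwrite('pics/s8.png',c['frame'][...,::-1])
yaw=1.2584
def q(a,b): # from b(rear) to a(pointer)
    d=a-b; return (yaw+np.pi-np.arctan2(d[1],d[0])+np.pi)%(2*np.pi)-np.pi
u=lambda x,y:unz(c,(190+x/5-.4,160+y/5-.4),.182)
v=lambda x,y:unz(t,(150+x/5-.4,180+y/5-.4),.182)
print(u(530,315),u(608,293),'side q',q(u(530,315),u(608,293)),q(u(608,293),u(530,315)))
print(v(390,375),v(450,435),'top q',q(v(450,435),v(390,375)))
```

```text
[ 0.42904173 -0.06522118  0.182     ] [ 0.40401817 -0.08890623  0.182     ] side q -2.641117829849871 0.500474823739923
[ 0.42857806 -0.07004269  0.182     ] [ 0.40473713 -0.09309207  0.182     ] top q 0.4898812334680862
```

{"method": "step_arm", "body": {
  "plan": [
    {"tx": -0.2, "ty": -0.6, "tz": 0, "ax": 0, "ay": 0, "az": -0.8},
    {"tx": -0.2, "ty": -0.6, "tz": 0, "ax": 0, "ay": 0, "az": -0.8},
    {"tx": 0, "ty": -0.2, "tz": -0.3, "ax": 0, "ay": 0, "az": -0.8},
    {"tx": 0, "ty": 0, "tz": -0.3, "ax": 0, "ay": 0, "az": -0.8},
    {"tx": 0, "ty": 0, "tz": 0, "ax": 0, "ay": 0, "az": 0}
  ],
  "grip": -0.35
}}

```text
clock: 18.0
tool_pos: [0.4136, -0.0814, 0.242]
eef_rot: [0.003, 0.92, -0.391, -0.003]
force: [0.4, 0.5, -0.2]
gripper_width: 0.0303
```

{"method": "step_arm", "body": {
  "plan": [
    {"tx": 0.03, "ty": 0.04, "tz": -0.4, "ax": 0, "ay": 0.03, "az": -0.06},
    {"tx": 0, "ty": 0, "tz": -0.5, "ax": 0, "ay": 0, "az": 0},
    {"tx": 0, "ty": 0, "tz": -0.2, "ax": 0, "ay": 0, "az": 0},
    {"tx": 0, "ty": 0, "tz": 0, "ax": 0, "ay": 0, "az": 0}
  ]
}}

```text
clock: 18.5
tool_pos: [0.416, -0.0786, 0.1749]
eef_rot: [0.004, 0.921, -0.391, -0.005]
force: [1.0, 0.8, -0.6]
gripper_width: 0.0302
```

{"method": "step_arm", "body": {
  "plan": [
    {"tx": 0, "ty": 0, "tz": -0.1, "ax": 0.03, "ay": 0.06, "az": -0.03},
    {"tx": 0, "ty": 0, "tz": -0.07, "ax": 0, "ay": 0, "az": 0},
    {"tx": 0, "ty": 0, "tz": 0, "ax": 0, "ay": 0, "az": 0}
  ]
}}

```text
clock: 18.88
tool_pos: [0.417, -0.0788, 0.1659]
eef_rot: [0.003, 0.92, -0.392, -0.009]
force: [-0.2, -0.2, -0.3]
gripper_width: 0.0302
```

{"method": "step_arm", "body": {
  "plan": [
    {"tx": 0, "ty": 0, "tz": 0, "ax": 0, "ay": 0, "az": 0},
    {"tx": 0, "ty": 0, "tz": 0, "ax": 0, "ay": 0, "az": 0},
    {"tx": 0, "ty": 0, "tz": 0, "ax": 0, "ay": 0, "az": 0},
    {"tx": 0, "ty": 0, "tz": 0, "ax": 0, "ay": 0, "az": 0}
  ],
  "grip": -1,
  "grip_force": 20
}}

```text
clock: 19.38
tool_pos: [0.4167, -0.0781, 0.1663]
eef_rot: [0.003, 0.92, -0.392, -0.01]
force: [0.8, -1.4, -1.6]
gripper_width: 0.0087
```

{"method": "step_arm", "body": {
  "plan": [
    {"tx": 0, "ty": 0, "tz": 0, "ax": 0, "ay": 0, "az": 0.7},
    {"tx": 0, "ty": 0, "tz": 0, "ax": 0, "ay": 0, "az": 0.7},
    {"tx": 0, "ty": 0, "tz": 0, "ax": 0, "ay": 0, "az": 0.7},
    {"tx": 0, "ty": 0, "tz": 0, "ax": 0, "ay": 0, "az": 0.7},
    {"tx": 0, "ty": 0, "tz": 0, "ax": 0, "ay": 0, "az": 0.7}
  ]
}}

```text
clock: 20.0
tool_pos: [0.4168, -0.0782, 0.1663]
eef_rot: [0.005, 0.991, -0.132, -0.008]
force: [-0.5, 0.7, 0.0]
gripper_width: 0.0088
```

{"method": "step_arm", "body": {
  "plan": [
    {"tx": 0, "ty": 0, "tz": 0, "ax": 0, "ay": 0, "az": 0.7},
    {"tx": 0, "ty": 0, "tz": 0, "ax": 0, "ay": 0, "az": 0.7},
    {"tx": 0, "ty": 0, "tz": 0, "ax": 0, "ay": 0, "az": 0.7},
    {"tx": 0, "ty": 0, "tz": 0, "ax": 0, "ay": 0, "az": 0.7},
    {"tx": 0, "ty": 0, "tz": 0, "ax": 0, "ay": 0, "az": 0.1}
  ]
}}

```text
clock: 20.62
tool_pos: [0.4168, -0.0783, 0.1663]
eef_rot: [0.007, 0.996, 0.092, -0.007]
force: [-0.2, 1.2, -0.9]
gripper_width: 0.0086
```

{"method": "step_arm", "body": {
  "plan": [
    {"tx": 0, "ty": 0, "tz": 0, "ax": 0, "ay": 0, "az": 0.02},
    {"tx": 0, "ty": 0, "tz": 0, "ax": 0, "ay": 0, "az": 0},
    {"tx": 0, "ty": 0, "tz": 0.4, "ax": 0, "ay": 0, "az": 0},
    {"tx": 0, "ty": 0, "tz": 1, "ax": 0, "ay": 0, "az": 0},
    {"tx": -0.2, "ty": -0.8, "tz": 0.8, "ax": 0, "ay": 0, "az": 0},
    {"tx": 0, "ty": -0.9, "tz": 0, "ax": 0, "ay": 0, "az": 0},
    {"tx": 0, "ty": -0.9, "tz": 0, "ax": 0, "ay": 0, "az": 0},
    {"tx": 0, "ty": -0.9, "tz": 0, "ax": 0, "ay": 0, "az": 0}
  ],
  "grip": -0.35
}}

```text
clock: 21.62
tool_pos: [0.4051, -0.288, 0.2999]
eef_rot: [0.008, 0.996, 0.091, -0.006]
force: [0.8, 0.6, 0.3]
gripper_width: 0.0302
```

Run:
```python
from fit import *
o=sensors.get_obs(); print(o['tool_pos'],o['eef_rot'].round(3),o['gripper_width'])
c=cap('side','s9');t=cap('top','t9')
A=t['frame'][170:310,140:300,::-1]; B=c['frame'][150:290,190:350,::-1]
b=np.hstack([cv2.resize(x,(400,350),interpolation=cv2.INTER_CUBIC) for x in(A,B)])
cv2.imwrite('pics/chk.png',cv2.convertScaleAbs(b,alpha=1.3,beta=10))
```

```text
[ 0.40512995 -0.2879711   0.29991879] [ 0.008  0.996  0.091 -0.006] 0.03024918555104275
```

View pics/chk.png

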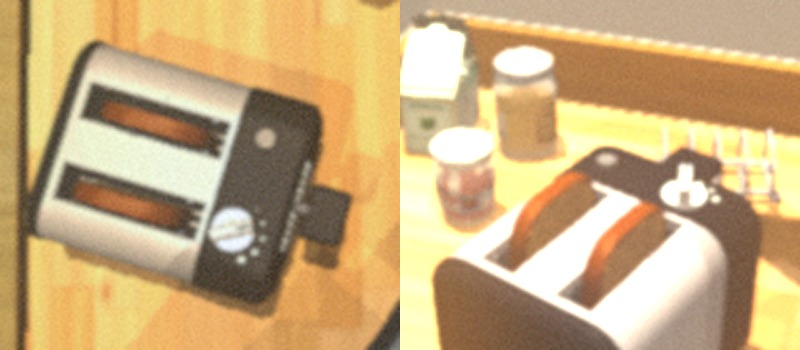

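Both slices stand in their slots, and the knob pointer faces the second dot, near (265,222). Now the lever: shut the gripper, yaw to the toaster, lean about 0.2 rad outward and move above the tab.

{"method": "step_arm", "body": {
  "plan": [
    {"tx": 0, "ty": 0, "tz": 0, "ax": 0, "ay": 0, "az": -0.8},
    {"tx": 0, "ty": 0, "tz": 0, "ax": 0, "ay": 0, "az": -0.8},
    {"tx": 0, "ty": 0, "tz": 0, "ax": 0, "ay": 0, "az": -0.8},
    {"tx": 0, "ty": 0, "tz": 0, "ax": 0, "ay": 0, "az": -0.8},
    {"tx": 0.1, "ty": 0.6, "tz": -0.3, "ax": 0.6, "ay": -0.2, "az": 0},
    {"tx": 0.1, "ty": 0.8, "tz": -0.3, "ax": 0.6, "ay": -0.2, "az": 0},
    {"tx": 0.1, "ty": 0.7, "tz": -0.4, "ax": 0, "ay": 0, "az": 0},
    {"tx": 0, "ty": 0, "tz": 0, "ax": 0, "ay": 0, "az": 0}
  ],
  "grip": -1,
  "grip_force": 20
}}

```text
clock: 22.72
tool_pos: [0.4226, -0.1582, 0.2372]
eef_rot: [-0.09, 0.983, -0.162, 0.007]
force: [0.3, -0.2, 0.2]
gripper_width: 0.0005
```

Run:
```python
from h import *
o=sensors.get_obs(); M=R.from_quat(o['eef_rot'][[1,2,3,0]]).as_matrix(); print(o['tool_pos'],o['gripper_width']); print(M.round(3))
print('tip est',o['tool_pos']-M[:,2]*.006)
```

```text
[ 0.42256806 -0.15819531  0.23723962] 0.0005119246807996964
[[ 0.948 -0.316  0.042]
 [-0.319 -0.931  0.175]
 [-0.016 -0.18  -0.984]]
tip est [ 0.42231465 -0.15924794  0.24314112]
```

{"method": "step_arm", "body": {
  "plan": [
    {"tx": 0.02, "ty": 0.04, "tz": -0.5, "ax": 0, "ay": 0, "az": 0},
    {"tx": 0, "ty": 0, "tz": -0.5, "ax": 0, "ay": 0, "az": 0},
    {"tx": 0, "ty": 0, "tz": -0.2, "ax": 0, "ay": 0, "az": 0},
    {"tx": 0, "ty": 0, "tz": 0, "ax": 0, "ay": 0, "az": 0}
  ]
}}

```text
clock: 23.22
tool_pos: [0.4253, -0.1573, 0.1661]
eef_rot: [-0.089, 0.983, -0.162, 0.009]
force: [-0.6, 0.2, 0.8]
gripper_width: 0.0003
```

{"method": "step_arm", "body": {
  "plan": [
    {"tx": 0, "ty": 0, "tz": -0.25, "ax": 0, "ay": 0, "az": 0},
    {"tx": 0, "ty": 0, "tz": -0.2, "ax": 0, "ay": 0, "az": 0},
    {"tx": 0, "ty": 0, "tz": -0.15, "ax": 0, "ay": 0, "az": 0}
  ]
}}

```text
clock: 23.6
tool_pos: [0.4263, -0.1581, 0.1302]
eef_rot: [-0.088, 0.983, -0.162, 0.01]
force: [-1.8, 1.2, 3.7]
gripper_width: 0.0003
```

{"method": "step_arm", "body": {
  "plan": [
    {"tx": -0.02, "ty": 0, "tz": -0.2, "ax": 0, "ay": 0, "az": 0},
    {"tx": 0, "ty": 0, "tz": -0.2, "ax": 0, "ay": 0, "az": 0},
    {"tx": 0, "ty": 0, "tz": -0.15, "ax": 0, "ay": 0, "az": 0}
  ]
}}

```text
clock: 23.98
tool_pos: [0.4273, -0.1589, 0.0975]
eef_rot: [-0.088, 0.983, -0.162, 0.013]
force: [0.4, -0.5, 7.0]
gripper_width: 0.0003
```

{"method": "step_arm", "body": {
  "plan": [
    {"tx": 0, "ty": 0, "tz": -0.13, "ax": 0, "ay": 0, "az": 0},
    {"tx": 0, "ty": 0, "tz": -0.03, "ax": 0, "ay": 0, "az": 0}
  ]
}}

```text
clock: 24.22
tool_pos: [0.4276, -0.1591, 0.0878]
eef_rot: [-0.088, 0.983, -0.162, 0.013]
force: [-8.4, 0.9, 25.7]
gripper_width: 0.0004
```

The hard stop is felt at 26 N, so I let go by rising and backing away.

{"method": "step_arm", "body": {
  "plan": [
    {"tx": 0, "ty": 0, "tz": 0.3, "ax": 0, "ay": 0, "az": 0},
    {"tx": 0, "ty": -0.2, "tz": 0.6, "ax": 0, "ay": 0, "az": 0},
    {"tx": 0, "ty": -0.3, "tz": 1, "ax": 0, "ay": 0, "az": 0},
    {"tx": 0, "ty": -0.5, "tz": 1, "ax": 0, "ay": 0, "az": 0},
    {"tx": -0.3, "ty": -0.9, "tz": 0.5, "ax": 0, "ay": 0, "az": 0},
    {"tx": -0.3, "ty": -0.7, "tz": 0, "ax": 0, "ay": 0, "az": 0},
    {"tx": 0, "ty": 0, "tz": 0, "ax": 0, "ay": 0, "az": 0}
  ]
}}

```text
clock: 25.1
tool_pos: [0.3908, -0.3155, 0.291]
eef_rot: [-0.087, 0.983, -0.161, 0.014]
force: [-0.2, -0.0, 0.2]
gripper_width: 0.0005
```

Run:
```python
from fit import *
o=sensors.get_obs(); print(o['tool_pos'],o['force'],o['clock'])
c=cap('side','s10');t=cap('top','t10')
p=[ 0.46519745,-0.02728848,1.25839786]
a=cv2.imread('pics/s9.png').astype(int); b=c['frame'][...,::-1].astype(int)
a0=cv2.imread('pics/top0.png').astype(int); b0=t['frame'][...,::-1].astype(int)
# slice top point (lever up z=.194, down .144) in side & red-blue at those pixels
for n,y in(('L',.034),('R',-.034)):
    for z in(.194,.175):
        u=proj(c,W(p,[(.023,y,z)]))[0].round().astype(int); print(n,z,u,'before BGR',a[u[1]-1:u[1]+2,u[0]-1:u[0]+2].mean((0,1)).round(),'after',b[u[1]-1:u[1]+2,u[0]-1:u[0]+2].mean((0,1)).round())
# lever tab in top view: dark centroid vs model up/down
g=t['frame'].mean(2)[240:275,258:285]; ys,xs=np.where(g<75); print('tab dark bbox',xs.min()+258,xs.max()+258,ys.min()+240,ys.max()+240, 'pred centre up/down',proj(t,W(p,[(-.131,0,.15),(-.131,0,.1)])).round(1).tolist())
# tab outer corner model, up/down
print('outer corners',proj(t,W(p,[(-.149,s*.023,z) for z in(.15,.1) for s in(1,-1)])).round(1).tolist())
for r in(250,256,262): print(r,'start',a0[r,262:290,1].tolist(),'now',b0[r,262:290,1].tolist())
for n,r in(('jars side',(160,240,195,255)),('jam side',(200,250,195,235)),):
    print(n,np.abs(a[r[0]:r[1],r[2]:r[3]]-b[r[0]:r[1],r[2]:r[3]]).mean().round(1))
# knob region change since s9
u=proj(c,W(p,[(-.064,.032,.18)]))[0].astype(int);print('knob diff',np.abs(a-b)[u[1]-10:u[1]+10,u[0]-10:u[0]+10].mean().round(1))
```

```text
[ 0.39080415 -0.3154776   0.29099737] [-0.18838852 -0.04616864  0.21049021] 25.1
L 0.194 [280 238] before BGR [ 50.  96. 184.] after [222. 238. 248.]
L 0.175 [280 246] before BGR [ 56.  84. 119.] after [100. 110. 126.]
R 0.194 [249 225] before BGR [ 57. 113. 196.] after [206. 229. 244.]
R 0.175 [249 233] before BGR [ 56.  91. 130.] after [137. 156. 175.]
tab dark bbox 258 279 240 272 pred centre up/down [[269.8, 255.5], [270.2, 255.6]]
outer corners [[275.2, 269.0], [281.5, 247.0], [275.3, 268.4], [281.3, 247.7]]
250 start [48, 37, 50, 55, 55, 55, 50, 50, 49, 58, 60, 57, 44, 53, 53, 57, 55, 50, 68, 97, 105, 112, 117, 122, 126, 128, 130, 138] now [64, 49, 46, 56, 56, 58, 60, 51, 59, 54, 60, 55, 60, 58, 63, 56, 54, 54, 81, 105, 109, 117, 131, 137, 147, 152, 154, 161]
256 start [46, 50, 43, 56, 52, 59, 51, 52, 55, 54, 57, 52, 55, 52, 52, 53, 73, 91, 114, 122, 124, 124, 126, 134, 138, 142, 142, 140] now [52, 45, 54, 44, 53, 51, 62, 57, 56, 54, 54, 59, 54, 55, 56, 45, 66, 93, 111, 118, 120, 123, 127, 134, 146, 150, 155, 154]
262 start [46, 56, 49, 55, 42, 54, 49, 48, 53, 48, 53, 50, 50, 49, 51, 69, 98, 114, 121, 119, 120, 119, 129, 136, 139, 141, 142, 143] now [45, 48, 46, 53, 46, 46, 57, 48, 50, 53, 51, 59, 54, 50, 49, 63, 98, 111, 114, 119, 115, 118, 124, 134, 137, 136, 135, 136]
jars side 6.3
jam side 2.1
knob diff 37.2
```

Slices have dropped below the mouth and stay there with the robot clear. The knob patch changed between side frames, so I check it, the jars and the rack in the top view.

Run:
```python
from h import *
im=lambda n:cv2.imread(f'pics/{n}.png')
def d(n1,n2,x,y,w,h,nm):
    A,B=[cv2.cvtColor(im(n)[y:y+h,x:x+w],cv2.COLOR_BGR2GRAY).astype(np.float32) for n in(n1,n2)]
    s,_=cv2.phaseCorrelate(A-A.mean(),B-B.mean(),cv2.createHanningWindow((w,h),cv2.CV_32F)); print(nm,n1,n2,'mean diff',np.abs(A-B).mean().round(1),'corr',np.corrcoef(A.ravel(),B.ravel())[0,1].round(3),'shift',np.round(s,2))
d('t9','t10',220,248,30,30,'knob top'); d('top0','t9',220,248,30,30,'knob start vs 9')
d('top0','t10',275,130,36,36,'jam'); d('top0','t10',335,128,42,42,'honey')
d('s9','s10',292,208,28,26,'knob side'); d('side0','s10',225,165,30,50,'honey side'); d('side0','s10',310,200,36,34,'rack side');d('s9','s10',310,200,36,34,'rack side')
for n in('t9','t10'): # bright knob bar orientation
    g=cv2.GaussianBlur(im(n)[:,:,1],(3,3),0)[254:272,223:243]; print(n); print('\n'.join(' '.join(f'{v:3d}' for v in r) for r in g[::2]))
```

```text
knob top t9 t10 mean diff 4.6 corr 0.994 shift [-0.12 -0.11]
knob start vs 9 top0 t9 mean diff 12.0 corr 0.967 shift [-0.31 -0.11]
jam top0 t10 mean diff 14.9 corr 0.995 shift [-0.    0.04]
honey top0 t10 mean diff 12.8 corr 0.996 shift [0.54 0.4 ]
knob side s9 s10 mean diff 32.3 corr 0.691 shift [-0.75  0.94]
honey side side0 s10 mean diff 7.8 corr 0.998 shift [ 0.21 -0.12]
rack side side0 s10 mean diff 29.1 corr 0.618 shift [ 0.4  -1.34]
rack side s9 s10 mean diff 28.8 corr 0.639 shift [-1.09 -1.18]
t9
148 119  89  81  97 121 143 156 163 165 164 162 157 146 128 107  85  70  67  70
131 104 106 131 157 173 181 182 182 182 183 181 180 178 172 160 135 100  72  59
117 115 140 165 177 178 177 177 175 172 171 172 172 166 162 159 147 117  83  64
115 130 156 169 170 167 168 171 173 171 167 160 150 142 139 140 137 118  87  66
127 151 169 176 177 177 177 175 173 172 167 158 147 140 141 145 142 126  96  70
107 137 159 165 163 160 156 151 148 150 153 153 152 152 158 164 161 143 113  85
 68  87 112 133 150 162 166 167 169 172 176 178 179 180 179 173 154 123  90  72
 56  61  75 101 132 156 170 17
[... 153 characters left out ...]
 121 142 155 161 162 162 160 155 146 128 106  83  68  65  67
130 104 104 129 155 171 177 178 178 178 179 180 180 177 170 156 131  98  72  59
116 114 138 163 174 175 176 175 174 172 170 170 168 164 159 155 142 114  82  63
113 129 155 168 168 165 166 168 169 167 162 155 145 135 131 132 129 111  81  61
124 148 168 175 176 176 175 172 168 162 154 144 134 126 124 127 126 112  87  64
105 135 156 163 161 156 149 141 136 137 140 141 140 142 150 157 154 137 106  80
 69  87 110 131 147 158 161 162 164 168 174 177 176 176 177 171 152 120  85  67
 56  59  72  99 129 153 168 174 176 176 176 175 171 164 151 130 104  83  72  66
 57  53  52  58  69  84  99 111 120 125 124 118 111  99  82  69  73  95 113 110
```

The knob and jars are unchanged in the top view. I move the arm off to check the rack and side view clearly.

{"method": "step_arm", "body": {
  "plan": [
    {"tx": -0.2, "ty": -0.2, "tz": 0.9, "ax": 0, "ay": 0, "az": 0},
    {"tx": -0.5, "ty": -0.4, "tz": 0.5, "ax": 0, "ay": 0, "az": 0},
    {"tx": -0.9, "ty": -0.2, "tz": 0, "ax": 0, "ay": 0, "az": 0},
    {"tx": -0.9, "ty": 0, "tz": 0, "ax": 0, "ay": 0, "az": 0},
    {"tx": -0.5, "ty": 0, "tz": 0, "ax": 0, "ay": 0, "az": 0},
    {"tx": 0, "ty": 0, "tz": 0, "ax": 0, "ay": 0, "az": 0}
  ]
}}

```text
clock: 25.95
tool_pos: [0.2105, -0.3566, 0.3747]
eef_rot: [-0.089, 0.984, -0.156, 0.012]
force: [-0.3, -0.4, 0.4]
gripper_width: 0.0004
```

Run:
```python
from h import *
cap('side','s11');cap('top','t11'); print(sensors.get_obs()['clock'])
im=lambda n:cv2.imread(f'pics/{n}.png')
def d(n1,n2,x,y,w,h,nm):
    A,B=[cv2.cvtColor(im(n)[y:y+h,x:x+w],cv2.COLOR_BGR2GRAY).astype(np.float32) for n in(n1,n2)]
    s,_=cv2.phaseCorrelate(A-A.mean(),B-B.mean(),cv2.createHanningWindow((w,h),cv2.CV_32F)); print(nm,n1,n2,'diff',np.abs(A-B).mean().round(1),'corr',np.corrcoef(A.ravel(),B.ravel())[0,1].round(3),'shift',np.round(s,2))
d('s9','s11',292,208,28,26,'knob side');d('side0','s11',310,200,36,34,'rack side');d('s9','s11',310,200,36,34,'rack side');d('s10','s11',240,215,60,60,'slots side')
d('top0','t11',325,218,60,64,'rack top');d('t10','t11',160,190,90,80,'slots top');d('t9','t11',220,248,30,30,'knob top')
# inner arches only (rows between the slices) by template
T=im('side0')[198:226,312:330]; r=cv2.matchTemplate(im('s11')[190:234,304:338],T,cv2.TM_CCOEFF_NORMED); _,m,_,l=cv2.minMaxLoc(r); print('arches side match',round(m,2),np.array(l)-[8,8])
T=im('top0')[236:266,336:366]; r=cv2.matchTemplate(im('t11')[228:274,328:374],T,cv2.TM_CCOEFF_NORMED); _,m,_,l=cv2.minMaxLoc(r); print('arches top match',round(m,2),np.array(l)-[8,8])
```

```text
26.05
knob side s9 s11 diff 39.6 corr 0.638 shift [-0.52  0.86]
rack side side0 s11 diff 41.9 corr 0.549 shift [ 2.62 -2.12]
rack side s9 s11 diff 18.2 corr 0.796 shift [ 0.51 -1.12]
slots side s10 s11 diff 1.9 corr 0.999 shift [-0.01  0.01]
rack top top0 t11 diff 15.5 corr 0.452 shift [-0.36 -0.2 ]
slots top t10 t11 diff 10.9 corr 0.996 shift [0.03 0.04]
knob top t9 t11 diff 10.2 corr 0.995 shift [-0.01 -0.22]
arches side match 0.67 [0 0]
arches top match 0.76 [0 0]
```

The arches match their start position with no pixel shift in either view. The side-view change behind the knob is the lowered lever tab, and the slices stay down. Handing in.

```bash
python3 -c "
from rig import ctrl; print(ctrl.close_job())"
```

```text
the job is handed in; nothing more can be done
None
```

I put both slices in the toaster, one in each slot. I then turned the browning knob from 0.5 to about −0.5, the second-smallest dot. Last I pressed the lever to its hard stop (about 26 N) and backed the arm away. The job was handed in at about 26 s of the 72 s allowed.

**Final checks**
- **Toast and catch:** both slices dropped below the slot mouths and stayed there with the robot clear, so the catch is holding.
- **Knob:** it looks the same in the top view after the lever press as when I set it.
- **Jars and rack:** the jars showed shifts of half a pixel or less. The wire arches matched their start position with no pixel shift, though the match scores were only 0.67–0.76 because the slices and shadows around them had changed.

**What went wrong or disagreed**
- **First grasp missed:** the fingertips were about 17–25 mm higher than the stated tool geometry implied. The closed jaws rested on a slice's top with about 6 N; I then worked from the corrected height.
- **Side-view knob patch:** it matched poorly (0.64) before and after the lever press. I put this down to the lowered lever tab behind the knob, because the top view was unchanged (0.995).
- **Lever tab in the top view:** it could not confirm the lever was down, since the tab looks almost the same up or down from above.

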